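Seat the tube rotor on its drive key

TASK

Two small tube spinners stand on the desk. On one of them the dark metal rotor is not seated: it rides up on top of the drive key, with its grip block pointing away from the two index marks on the housing. Turn that rotor on its shaft until its keyway drops over the key and it sits level and fully down, let go of it, and leave the rotor of the other spinner as it is.

Things in the scene. Friction and masses are not known exactly. Their poses are not given: they have to be found in the camera images.
- rotor_grip (a point): Unseated dark metal rotor, 123 mm over 4 arms with tube rings, ca. 0.2 kg, loose. Point on its axis in the upright grip block: 60 long (x) x 28 wide (y) x 38 mm high; 13 mm below block top, 22 above arms and rings, 45 above underside. Keyway: slot 26 wide, 14 deep across the underside along x (block's length), same after a half turn. 17 mm bore, 2.5 mm play round the shaft. z up.
- spinner: Its spinner, fixed: white housing 150 (x, front to back) x 140 x 34 mm, black knob in front; two black index marks on top, in line with the key. Origin on the desk, on the shaft axis. Round metal plinth, top 40 mm up; fixed steel shaft 12 mm thick, end 90 mm up. Rotor seated: underside on the plinth, grip point 85 mm above this origin; riding on the key: 97 mm.
- key_top (a point): Centre of the top of the drive key, on the shaft axis: fixed steel bar across the shaft, 68 long (spinner's x) x 10 wide x 12 mm high, standing on the plinth. At the start the rotor rests level on it, turned 43 to 137 degrees away, and turns freely. Within about 10 degrees of the key it drops 12 mm by its own weight, or can be lowered while held.
- other_grip (a point): The same point (on the axis, 45 mm above the underside) of the identical rotor on the other, identical spinner. That rotor is already seated, its grip block in line with the index marks; leave it as it is.

How it is judged:
By the outcome, as a careful person would: the job done as asked, in the order asked, and still so for the second after the job is handed in, with the robot touching nothing.
It also fails if it takes over 32 s, if anything falls off the work surface, if the arm or the gripper's body presses on something with over 40 N, if the wrist force passes 120 N, or if a joint passes its speed limit or range.

ROBOT

A 7-joint arm with a two-finger parallel gripper is mounted at the origin on a cart in front of the work surface, level with it; the furniture and walls round the work are solid. World frame = base frame: x ahead of the robot, y to its left, z up, the work surface at z = 0. Lengths are in m, angles in rad, forces in N, time in s.
With the tool pointing down it reaches from about 0.425 to 0.825 m from the base axis. Payload 3.6 kg.
Tool frame: the origin (TCP) lies where the fingers leave the gripper's body, on its centre line; the fingertips stand 73 mm ahead of it and the grasp point (between the pads) lies 54 mm ahead of it; z points along the fingers, y is the line along which they close (so a half turn about z gives the same grasp; the last joint's range is limited). The gripper opens to 85 mm and grips with 20 to 120 N. Pads are 22 mm wide; open, the fingers measure 114 mm over their backs; the gripper's body (76 mm by 85 mm) begins 54 mm behind the grasp point. The pads swing forward as they close: fully open they stand 13 mm farther back than shut.
Start: joints at [1.173, 0.615, -0.013, 1.423, 0.008, 1.103, -0.04], TCP at [0.236, -0.606, 0.304] pointing down, gripper open.
Joint ranges: [-3.12, 3.12], [-0.3, 2.06], [-1.34, 1.32], [0.26, 2.42], [-1.36, 4.5], [0.01, 1.98], [-2.84, 2.84]. Speed limits (rad/s): [2.79, 2.79, 3.14, 3.14, 3.14, 3.14, 3.14].

INTERFACE

Orientations are given as a unit quaternion [x, y, z, w].
In Python, from station import arm, snapshot, camera_info, ticket gives the robot as it stands. Calls block until the motion is done:
- arm.movep(position, orientation): joint-space move of the TCP to a pose.
- arm.line_to(position, velocity=0.15, ori=None): straight line of the TCP; ori=None keeps the orientation; velocity is the mean speed in m/s.
- arm.move_j(angles): joint-space move.
- arm.move_gripper(opening, effort=None): opening from 0.0 (shut) to 1.0 (fully open); effort is the grip in N (None keeps the last); returns when the fingers have stopped.
- arm.pause(seconds).
- arm.ik(position, orientation): joint angles nearest the present ones, or None.
- snapshot(name): name is "side" or "top"; returns the picture (384x512x3 uint8, blue, green, red); there is no depth.
- camera_info(name): a dict with "fx", "fy", "cx", "cy" (pixels), "R" (3x3) and "t" (3): a world point X has camera coordinates R X + t. Camera axes: x right, y down, z forward; pixel columns grow to the right and rows downward; lengths in m; the calibration is good to about 2 mm. A picture is of the moment at which its call begins. camera_info takes no time and is no camera call.
A pose or a line that the arm cannot do raises arm.MotionError and nothing moves.
- ticket.finish_job(): hands the job in; it is judged then, once.
Readings, each from a call of its own:
- arm.read_time(): time.
- arm.read_joint_positions(): joint angles.
- arm.read_dq(): joint speeds.
- arm.read_effort(): joint torques, N m.
- arm.read_tool_pos(): TCP position.
- arm.read_eef_rot(): TCP orientation.
- arm.read_ft_force(): force on the tool from outside, world axes, zero at the start.
- arm.read_wrist_torque(): the same for the moment, N m.
- arm.read_opening(): opening from 0.0 (shut) to 1.0 (fully open).
- arm.read_finger_force(): force on a finger pad.
Only numpy, scipy, OpenCV 4.12 (cv2) and the standard library are available. Lean on these libraries where they do the work, as an engineer would, in place of code of your own. Each camera call takes 0.05 s, during which the arm holds its last target. There are 200 camera calls.

## Working session

There is one attempt and no reset: what is moved stays moved. The work goes in short steps, each a Python script; the robot and the scene stay as the last script left them, time stands still between calls to the robot, and variables do not carry over. Pictures are saved under pics/ and viewed, at most 10 in all, crops included, and the job is handed in when it is done.

```bash
mkdir -p pics; python3 - <<'E'
from station import arm, snapshot, camera_info
import cv2
for n in("top","side"):
    cv2.imwrite(f"pics/{n}0.png",snapshot(n)); print(n,camera_info(n))
print(arm.read_time(),arm.read_eef_rot())
E
```

```text
top {'fx': 461.2696992717317, 'fy': 461.2696992717317, 'cx': 253.71523886805915, 'cy': 194.80380108249682, 'R': array([[-0.12218614, -0.99250415, -0.00245939],
       [-0.97041776,  0.11998626, -0.20950577],
       [ 0.20823044, -0.02321207, -0.97780432]]), 't': array([0.0781694 , 0.49620282, 1.03843694])}
side {'fx': 434.2541378503204, 'fy': 434.2541378503204, 'cx': 254.89765029392788, 'cy': 190.68398320800188, 'R': array([[-0.87906524, -0.4766392 , -0.00770581],
       [-0.14281826,  0.27875309, -0.94968398],
       [ 0.45480463, -0.83373365, -0.31311493]]), 't': array([0.46743902, 0.1579305 , 0.66893881])}
0.1 [ 9.82856338e-01  1.84369365e-01 -2.33739643e-04 -1.14069828e-03]
```

View pics/top0.png

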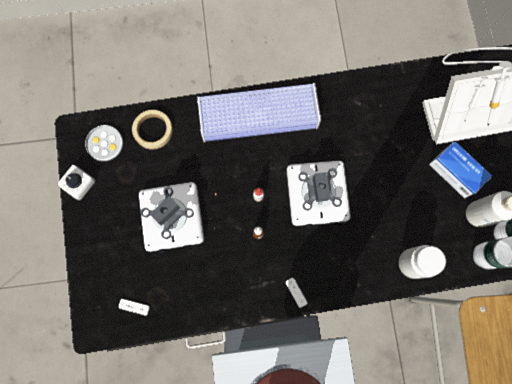

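View pics/side0.png

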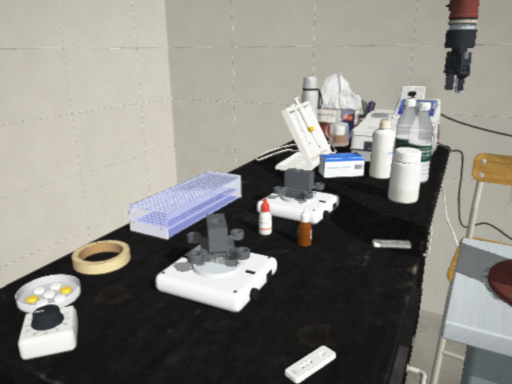

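The unseated rotor is on the left spinner in the top view, near (168,212); its block is turned from the index marks. The right one at (321,187) lines up with its marks. I'll enlarge both views of the left spinner.

```bash
python3 - <<'E'
import cv2
a=cv2.imread("pics/top0.png")[170:260,125:215]; b=cv2.imread("pics/side0.png")[200:320,145:285]
cv2.imwrite("pics/topc.png",cv2.resize(a,(600,600),interpolation=cv2.INTER_CUBIC))
cv2.imwrite("pics/sidec.png",cv2.resize(b,(700,600),interpolation=cv2.INTER_CUBIC))
E
```

```text
(no output)
```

View pics/topc.png

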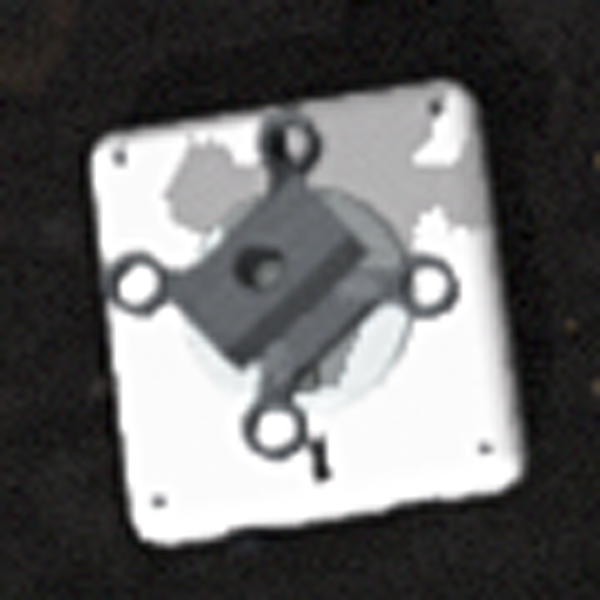

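View pics/sidec.png

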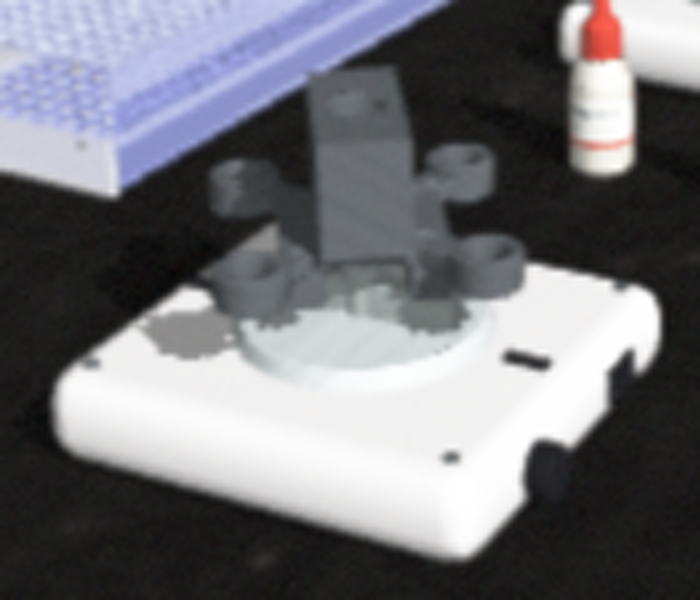

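Top crop: ring centres are at (290,143), (428,287), (275,430) and (137,284), and the bore at (260,267). The screws are at (120,157), (435,106), (485,447) and (158,500), and the front mark at (320,460). The side crop confirms the rotor rides high: bore (350,100), front mark (527,360).

```bash
cat > h.py <<'E'
import numpy as np
from station import arm, snapshot, camera_info
def world(cam,uv,z):
    c=camera_info(cam); R,t=c["R"],c["t"]; o=-R.T@t
    d=R.T@np.array([(uv[0]-c["cx"])/c["fx"],(uv[1]-c["cy"])/c["fy"],1]); return o+d*(z-o[2])/d[2]
E
python3 - <<'E'
from h import *
np.set_printoptions(precision=4,suppress=True)
T=lambda l,z:np.array([world("top",(125+(u+.5)/6.667-.5,170+(v+.5)/6.667-.5),z)for u,v in l])
S=lambda l,z:np.array([world("side",(145+(u+.5)/5-.5,200+(v+.5)/5-.5),z)for u,v in l])
an=lambda v:np.degrees(np.arctan2(v[1],v[0]))
r=T([(290,143),(428,287),(275,430),(137,284)],.075)
print("rings",r.mean(0),an(r[0]-r[2]),an(r[3]-r[1]),np.linalg.norm(r[0]-r[2]))
print("bore",T([(260,267)],.110),S([(350,100)],.110))
s=T([(120,157),(435,106),(485,447),(158,500)],.034)
print("screws",s.mean(0),an(s[0]-s[3]),an(s[1]-s[2]),an(s[0]-s[1])-90)
b=T([(368,245),(245,365)],.100);print("block dir",an(b[0]-b[1]),np.linalg.norm(b[0]-b[1]))
m=T([(320,460)],.034);print("mark",m,S([(527,360)],.034),"axis->mark",an(s.mean(0)-m[0]),an(r.mean(0)-m[0]))
rs=S([(245,185),(462,165),(252,280),(487,262)],.075);print("side rings",rs.mean(0))
E
```

```text
rings [0.4808 0.2203 0.075 ] -7.712849669913197 82.35844122979687 0.10036028828410615
bore [[0.481  0.2213 0.11  ]] [[0.4841 0.2172 0.11  ]]
screws [0.4826 0.2217 0.034 ] 2.0053075574704806 2.7308227185009217 2.4329588164066536
block dir -51.28910059086752 0.0570215895845346
mark [[0.4247 0.2193 0.034 ]] [[0.4234 0.2151 0.034 ]] axis->mark 2.3539391697799363 0.9896540142818878
side rings [0.4748 0.2268 0.075 ]
```

```bash
cat >> h.py <<'E'
from scipy.spatial.transform import Rotation as Ro
def ori(deg): # tool down, tool y at right angles to a block whose length points at yaw deg
    return (Ro.from_euler("z",deg,degrees=True)*Ro.from_euler("x",180,degrees=True)).as_quat()
P=np.array([0.482,0.221]); A0=-52.5; A1=2.4
E
python3 - <<'E'
from h import *
np.set_printoptions(precision=3,suppress=True)
print(arm.ik(arm.read_tool_pos()+[0,0,.14],arm.read_eef_rot()))
for a in (A0,A1,A0+180,A1+180):
    for z in(.152,.36): print(a,z,arm.ik([*P,z],ori(a)))
E
```

```text
[ 1.17   0.536 -0.007  1.176  0.004  1.432 -0.037]
-52.5 0.152 [-0.604  0.646  0.203  1.934 -0.222  0.583 -2.742]
-52.5 0.36 [-1.153  0.582  1.137  1.704 -0.559  1.224 -2.367]
2.4 0.152 [-0.442  0.638 -0.045  1.928  0.049  0.576 -2.047]
2.4 0.36 [-0.086  0.421 -0.568  1.673  0.247  1.12  -2.252]
127.5 0.152 [-0.116  0.699 -0.554  1.918  0.565  0.684 -0.36 ]
127.5 0.36 [ 0.2    0.568 -1.091  1.665  0.53   1.238 -0.353]
182.4 0.152 [-0.136  0.691 -0.521  1.919  0.535  0.672  0.626]
182.4 0.36 [ 0.262  0.65  -1.265  1.664  0.64   1.313  0.494]
```

```bash
python3 - <<'E'
from h import *
import cv2
np.set_printoptions(precision=3,suppress=True)
arm.line_to(arm.read_tool_pos()+[0,0,.14],velocity=.25)
arm.movep([*P,.30],ori(127.5)); print(arm.read_time(),arm.read_joint_positions())
arm.line_to([*P,.20],velocity=.1); print(arm.read_time(),arm.read_joint_positions(),arm.read_tool_pos(),arm.read_ft_force())
a=snapshot("top")[160:260,120:220];b=snapshot("side")[150:300,145:285]
cv2.imwrite("pics/pre.png",np.hstack([cv2.resize(a,(400,400),interpolation=cv2.INTER_CUBIC),cv2.resize(b,(373,400),interpolation=cv2.INTER_CUBIC)]))
E
```

```text
3.875 [ 0.217  0.678 -1.157  1.755  0.674  1.17  -0.491]
5.025 [ 0.15   0.788 -1.047  1.871  0.825  0.99  -0.614] [0.482 0.221 0.201] [1.449 0.646 0.276]
```

View pics/pre.png

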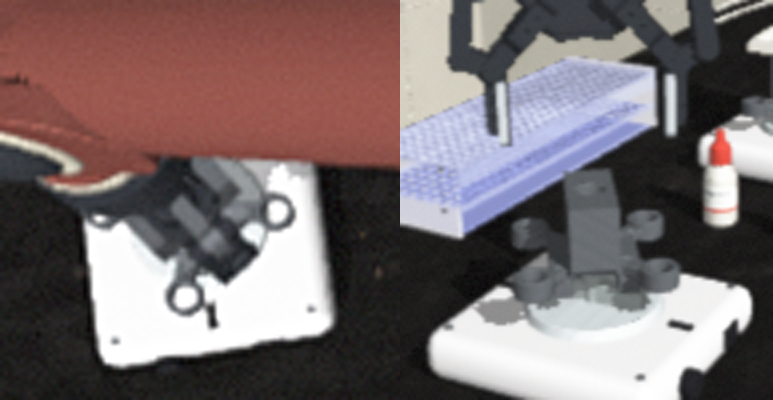

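The pads at (498,140) and (671,130) in the right half straddle the block at (590,190) and are square to it. I'll descend, grip, turn 55° and lower.

```bash
python3 - <<'E'
from h import *
import cv2
np.set_printoptions(precision=3,suppress=True)
st=lambda s:print(s,arm.read_time(),arm.read_tool_pos(),arm.read_ft_force(),arm.read_wrist_torque(),arm.read_opening(),arm.read_finger_force())
arm.line_to([*P,.154],velocity=.08); st("down")
arm.move_gripper(0.0,effort=30); st("grip")
q=np.array(arm.read_joint_positions()); q[6]+=np.radians(A1+180-127.5)
if q[6]<2.8: arm.move_j(q)
st("turned"); print(Ro.from_quat(arm.read_eef_rot()).apply([1,0,0]))
for dz in (.004,.008,.0115):
    arm.line_to([*P,.154-dz],velocity=.02); st(dz)
a=snapshot("side")[150:300,145:285]
cv2.imwrite("pics/low.png",cv2.resize(a,(560,600),interpolation=cv2.INTER_CUBIC))
E
```

```text
down 5.85 [0.482 0.221 0.154] [-0.477  0.053  0.243] [ 0.044 -0.041  0.054] 0.998341855704759 0.0
grip 6.4083 [0.482 0.221 0.154] [ 0.673 -0.128  2.415] [-0.075  0.089 -0.015] 0.3215795453162261 32.83420041203499
turned 7.325 [0.482 0.221 0.154] [ 0.881  0.582 -1.482] [-0.003 -0.009 -0.039] 0.3200452440988243 32.26172681897879
[-0.999 -0.041  0.   ]
0.004 7.6917 [0.482 0.221 0.15 ] [-0.413 -0.203 -2.132] [-0.016 -0.004 -0.017] 0.32048666756535826 32.264459542930126
0.008 8.0417 [0.482 0.221 0.146] [-0.201  0.35  -2.651] [-0.028  0.038  0.03 ] 0.3225550612270033 32.26681251078844
0.0115 8.3667 [0.482 0.221 0.142] [ 0.188 -1.023 -2.701] [ 0.019  0.002 -0.022] 0.3250286497123152 32.25444260984659
```

View pics/low.png

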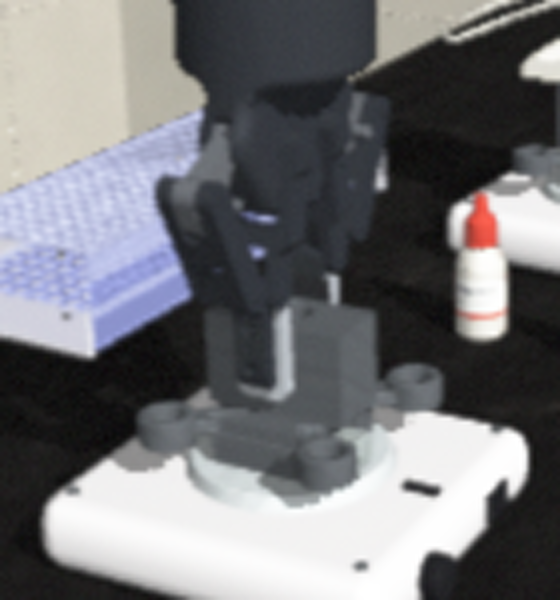

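The force stayed near the rotor's weight while lowering. The rotor now lies low over the plinth, with the block face at (345,370) toward the index mark at (422,487). Next: release, retreat and check.

```bash
python3 - <<'E'
from h import *
import cv2
np.set_printoptions(precision=3,suppress=True)
arm.move_gripper(1.0); print(arm.read_ft_force())
arm.line_to([*P,.30],velocity=.12)
arm.movep([.50,-.15,.35],ori(180)); arm.pause(.5); print(arm.read_time(),arm.read_finger_force())
a=snapshot("top")[170:260,125:215];b=snapshot("side")[200:320,145:285]
cv2.imwrite("pics/end.png",np.hstack([cv2.resize(a,(400,400),interpolation=cv2.INTER_CUBIC),cv2.resize(b,(400,400),interpolation=cv2.INTER_CUBIC)]))
E
```

```text
[ 0.59  -0.186  0.233]
12.375 0.0
```

View pics/end.png

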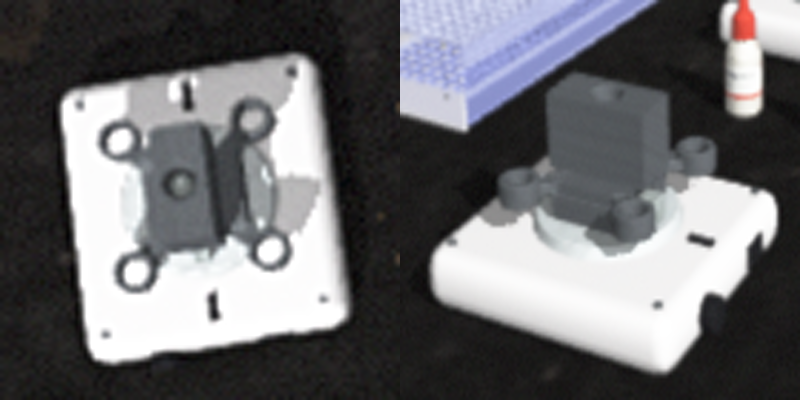

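Both marks, at (187,95) and (213,305), are in line with the block. The bore in the side view dropped about 7 px, which is roughly 12 mm, and the rotor sits level.

```bash
python3 -c "
from station import ticket; print(ticket.finish_job())"
```

```text
the job is handed in; nothing more can be done
None
```

The unseated rotor (left spinner) now sits level and fully down on its key, in line with the index marks, and is released; the other rotor was not touched, and I handed the job in at about 12.4 s of the 32 s allowed.

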